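Latch a tube rack into the free bench mixer

ROBOT

A 6-joint arm with a two-finger parallel gripper is mounted at the origin on the work surface. World frame = base frame: x ahead of the robot, y to its left, z up, the work surface at z = 0. Lengths are in m, angles in degrees, forces in N, time in s.
With the tool pointing down it reaches from about 0.3 to 0.75 m from the base axis. Payload 8.5 kg.
Tool frame: the origin (TCP) lies on the centre line of the jaws, within the pads' length; the fingertips stand 25 mm ahead of it and the grasp point (between the pads) lies 6 mm ahead of it; z points along the fingers, y is the line along which they close (so a half turn about z gives the same grasp; the last joint's range is limited). The gripper opens to 85 mm and grips with 20 to 120 N. Pads are 22 mm wide; open, the fingers measure 114 mm over their backs; the gripper's body (76 mm by 85 mm) begins 54 mm behind the grasp point. The pads swing forward as they close: fully open they stand 13 mm farther back than shut.
Start: joints at [59.055, 21.807, 74.336, -0, 83.858, -12.336], TCP at [0.176, 0.521, 0.256] pointing down, gripper open.
Joint ranges: [-178.18, 178.18], [-50.72, 133.34], [12.68, 142.11], [-81.47, 261.47], [9.98, 163.14], [-165.26, 165.26]. Speed limits (degrees/s): [136.94, 136.94, 180, 180, 180, 180].

INTERFACE

Orientations are given as a 3x3 rotation matrix whose columns are the frame's x, y, z axes.
In Python, from rig import telemetry, optics, env gives the robot as it stands.
- The arm moves only by the tool send_rows, never from a script. Its argument "deltas" is a list that holds one entry, the list of rows, each a list of 7 numbers: the shift along the tool's x, y, z in m, then the turn, a rotation vector about the tool's x, y, z in rad, then the opening, from -1 (shut) to 1 (fully open), so that 0 is half open. In form: [[[x, y, z, ax, ay, az, grip], ...]]. A call has 1 to 12 rows; each row shifts and turns the commanded pose from where the row before left it, along the tool's axes as they then stand; what a row does not reach is not made up. A row lasts 1/8 s, in which the tool goes at most 62.5 mm and 10.7 degrees, less where a joint would pass 70% of its speed; a pose out of reach is approached as far as the arm can. A call is refused whole if a number of a shift passes 0.0625 or a number of a turn 0.188, either way. A call with a gripper value outside its range is refused whole. The fingers move at their own pace and stop on an object; "squeeze" is the grip in N (left out, the last holds). Time passes only in rows, so rows that do not move let the fingers close. It gives the time, the measured TCP pose, the force, the opening and the grip force at its end, in the units of the state.
- telemetry.observe(): the state, without advancing time (a new reading comes with each control period).
- optics.get_image(name): name is "side" or "top" or "wrist"; returns a dict with "image" (420x560x3 uint8, red, green, blue), "range_z" (420x560 float32, m along the optical axis (not along the pixel's ray), 0 where there is no reading), "K" (3x3 intrinsics, pixels), "rvec" (rotation vector, rad) and "tvec" (3), from world to camera coordinates, as OpenCV has them; the wrist camera has in their place "hand_eye" (4x4, takes a point from camera to tool coordinates, whose origin is the TCP and whose axes are the flange's). Camera axes: x right, y down, z forward; pixel columns grow to the right and rows downward; lengths in m; the calibration is good to about 2 mm. The wrist camera is an equidistant fisheye: a pixel r from the principal point sees the ray r / f radians off the axis. A picture is of the moment at which its call begins: read the wrist's pose just before it.
- env.close_job(): hands the job in; it is judged then, once.
The state is a dict: "time_s": time; "q": joint angles; "qvel": joint speeds; "joint_efforts": joint torques, N m; "position": TCP position; "tool_rot": TCP orientation; "ft_force": force on the tool from outside, world axes, zero at the start; "wrist_torque": the same for the moment, N m; "grip_width": finger opening in m; "gripper_force": force on a finger pad.
Only numpy, scipy, OpenCV 4.12 (cv2) and the standard library are available. Lean on these libraries where they do the work, as an engineer would, in place of code of your own. Each camera call takes 0.05 s, during which the arm holds its last target. There are 200 camera calls.

TASK

Pick up the tube rack standing on the bench and press it straight down into the empty mixer, past the spring latch, until it sits flat on the nest's floor and the latch has snapped back over its foot. Hold or push it with the gripper while it goes past the latch (do not drop it in), then let go. Leave the rack already sitting in the other mixer where it is.

Things in the scene. Friction and masses are not known exactly. Their poses are not given: they have to be found in the camera images.
- rack: free tube rack, frosted white, on the bench, about 0.28 kg. Origin: centre of underside; z up, x along its long side (either way round alike). Foot 104 x 78 mm (x, y), 12 mm high; on it a block 80 x 42 mm reaching 86 mm above the underside (grip its 42 mm width, fingertips 64 to 72 mm up); grey tube caps on top, to 94 mm. Not the square tip box (82 mm, 50 mm high, pink tips)
- nest (a point): floor centre of the nest on top of the EMPTY mixer (fixed grey box 150 x 140 mm, nest floor 45 mm above the bench); z up, x along the nest's long side; the rack's x must lie along it, either way. Play round the rack's foot: 8 mm each end, 6.5 mm each side; guide walls flare out by 9 mm, from 10 to 29 mm above the floor. An identical rack fills the other, identical mixer
- latch (a joint): sprung steel arm, 30 mm wide, mid-way along the nest's +y side, 56 mm above its floor. 0 rad = upright, shut; grows leaning outwards, to 0.5. Its hook overhangs the rack's foot by 10 mm, underside 14 mm above the floor, top face sloped (17 to 49 mm up): the foot coming straight down pushes it open to about 0.2 rad (3 to 8 N) and it springs back to 0 above the 12 mm foot
- docked_rack: an identical tube rack already latched in the other mixer; origin: centre of its underside. Leave it there
There are look-alikes about, which are no part of the job. What is shaped like the rack but orange is not meant.

How it is judged (in metres and radians):
On the way:
1. the gripper, touching the rack, presses it past the empty mixer's latch: the latch is open beyond 0.08 rad with the rack within 25 mm of the nest's centre line (value of joint latch above 0.08 rad and contact force between the fingers and rack above 0.5 N and horizontal distance between rack and nest below 0.025 m), for 0.02 s.
At the end, for the whole second after the job is handed in: Rack at rest, released, in the empty mixer's nest: centre within 12 mm of the nest's, underside within 4 mm of its floor, upright within 0.06 rad, long side along the nest within 0.17 rad, latch back below 0.06 rad. The other rack within 15 mm of where it was (horizontal distance between rack and nest below 0.012 m and z of rack in the frame of nest between -0.004 and 0.004 m and angle between the x axis of rack and the x axis of nest, either way round below 0.17 rad and angle between rack's own z axis and vertical below 0.06 rad and value of joint latch below 0.06 rad and linear speed of rack below 0.02 m/s and distance of docked_rack from where it was at the start of the episode below 0.015 m); the robot touches nothing.
It fails at once if the rack already in the other mixer is moved by more than 15 mm (distance of docked_rack from where it was at the start of the episode above 0.015 m).
It also fails if it takes over 40 s, if anything falls off the work surface, if the arm or the gripper's body presses on something with over 40 N, if the wrist force passes 120 N, or if a joint passes its speed limit or range.

## Working session

There is one attempt and no reset: what is moved stays moved. The work goes in short steps, Python scripts to look and compute and a tool call to move; the robot and the scene stay as the last step left them, time stands still between calls to the robot, and variables do not carry over. Pictures are saved under pics/ and viewed, at most 10 in all, crops included, and the job is handed in when it is done.

Besides the shell and the picture viewer there is one more tool, called after ">>>" as name(argument=value, ...) on one line, values as JSON. send_rows: Moves the arm, as the interface text tells. Its arguments: {"type":"object","properties":{"deltas":{"type":"array"},"squeeze":{"type":"number"}},"required":["deltas"]}

```bash
mkdir -p pics; cat > h.py <<'E'
import numpy as np, cv2
from rig import telemetry, optics, env
def cam(n):
    d=optics.get_image(n); return d
def cloud(d):
    K=np.array(d["K"]);R=cv2.Rodrigues(np.array(d["rvec"],float))[0];t=np.array(d["tvec"],float).ravel()
    Z=d["range_z"];v,u=np.mgrid[:Z.shape[0],:Z.shape[1]]
    P=np.stack([(u-K[0,2])/K[0,0]*Z,(v-K[1,2])/K[1,1]*Z,Z],-1)
    W=(P-t)@R
    W[Z<=0]=np.nan
    return W
E
python3 - <<'E'
from h import *
a=cam("top");b=cam("side")
for n,d in(("top",a),("side",b)):
    np.savez(f"pics/{n}0.npz",**d); cv2.imwrite(f"pics/{n}0.png",d["image"][...,::-1])
    print(n,d["K"],-cv2.Rodrigues(np.array(d["rvec"],float))[0].T@np.ravel(d["tvec"]),np.mean(d["range_z"]>0))
cv2.imwrite("pics/both.png",cv2.resize(np.hstack([a["image"],b["image"]])[...,::-1],None,fx=.714,fy=.714))
E
```

```text
top [[502.37502062   0.         284.88955714]
 [  0.         502.37502062 206.9728232 ]
 [  0.           0.           1.        ]] [ 0.33762878 -0.00238334  1.19754275] 0.9961011904761905
side [[542.01221775   0.         286.18637698]
 [  0.         542.01221775 209.74067697]
 [  0.           0.           1.        ]] [ 0.45694314 -0.82330376  0.94988394] 0.9958163265306123
```

View pics/top0.png

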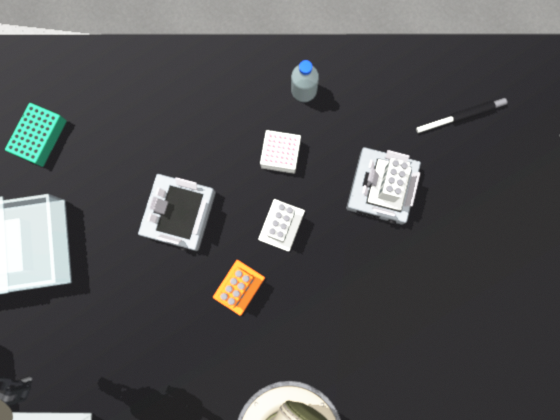

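View pics/side0.png

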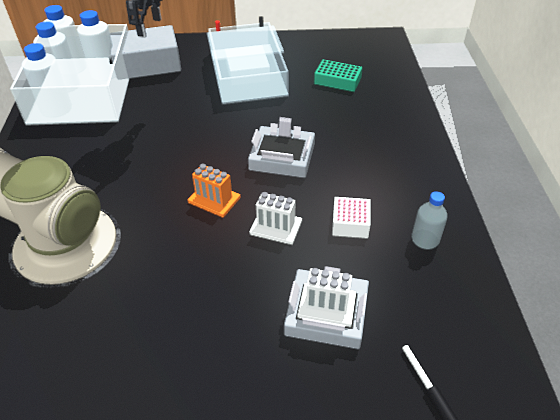

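The top view shows the free rack at about (282,224), the empty mixer at (178,212) with its latch tab on the left at (157,205), and the docked rack at (388,185). The orange rack (239,288) and the tip box (281,151) are look-alikes.

```bash
python3 - <<'E'
from h import *
a=dict(np.load("pics/top0.npz"));b=dict(np.load("pics/side0.npz"))
def rect(P,n):
    r=cv2.minAreaRect((P[:,:2]*1000).astype(np.float32)); print(n,len(P),np.round(r[0],1),np.round(r[1],1),round(r[2],1),"zmed",np.round(np.median(P[:,2]),4))
for n,d,rb,mb in(("top",a,(255,195,310,255),(130,165,222,258)),("side",b,(245,185,306,245),(240,112,320,182))):
    W=cloud(d);
    def box(q): return W[q[1]:q[3],q[0]:q[2]].reshape(-1,3)
    P=box(rb);P=P[np.isfinite(P[:,2])]
    print(n,"bench z",np.round(np.percentile(P[:,2],[5,25]),4))
    for lo,hi in((.008,.016),(.078,.088),(.088,.1),(.006,.1)): rect(P[(P[:,2]>lo)&(P[:,2]<hi)],f"rack {lo}-{hi}")
    M=box(mb);M=M[np.isfinite(M[:,2])]
    print(np.histogram(M[:,2],bins=np.arange(0,.13,.005)))
    for lo,hi in((.01,.2),(.04,.048),(.065,.08),(.085,.2)):
        q=M[(M[:,2]>lo)&(M[:,2]<hi)]
        if len(q)>5: rect(q,f"mixer {lo}-{hi}")
i=a["image"][160:265,125:225]; j=b["image"][110:185,235:325]
cv2.imwrite("pics/c.png",np.hstack([cv2.resize(i,(400,420),interpolation=2),cv2.resize(j,(400,333),interpolation=2) if 0 else cv2.copyMakeBorder(cv2.resize(j,(400,333),interpolation=2),0,87,0,0,0)])[...,::-1])
E
```

```text
top bench z [-0.0039 -0.001 ]
rack 0.008-0.016 611 [481.6  20.6] [ 78.1 104. ] 69.4 zmed 0.0116
rack 0.078-0.088 340 [481.8  20.7] [42.2 80.2] 69.6 zmed 0.0851
rack 0.088-0.1 332 [481.5  20.7] [38.2 75.1] 71.9 zmed 0.093
rack 0.006-0.1 1420 [481.  18.] [128.5 115.9] 81.8 zmed 0.0499
(array([1598,   48,   24,   33,   24,   38,   49,  131, 1733, 1236,   60,
         79,  120,  136,  165,   58,   26,   23,   30,   46,    5,    0,
          0,    0,    0]), array([0.   , 0.005, 0.01 , 0.015, 0.02 , 0.025, 0.03 , 0.035, 0.04 ,
       0.045, 0.05 , 0.055, 0.06 , 0.065, 0.07 , 0.075, 0.08 , 0.085,
       0.09 , 0.095, 0.1  , 0.105, 0.11 , 0.115, 0.12 , 0.125]))
mixer 0.01-0.2 4016 [505.2 267.7] [142.  157.8] 75.2 zmed 0.045
mixer 0.04-0.048 2791 [508.6 266.2] [140.3 150.3] 75.2 zmed 0.0444
mixer 0.065-0.08 359 [506.7 256.7] [115.9 144.7] 73.7 zmed 0.0715
mixer 0.085-0.2 104 [518.7 302.2] [16.6 29.8] 75.2 zmed 0.0949
side bench z [-0.0038 -0.0013]
rack 0.008-0.016 458 [482.7  15.4] [ 80.3 103.9] 68.6 zmed 0.0109
rack 0.078-0.088 288 [482.4  16.7] [47.7 80.8] 69.2 zmed 0.0844
rack 0.088-0.1 285 [484.3  16.2] [38.7 74.6] 68.7 zmed 0.0919
rack 0.006-0.1 1801 [482.7  16.7] [ 82.7 104.9] 68.6 zmed 0.0504
(array([ 571,   89,   90,   83,  102,  101,  101,  143, 1095,  417,   90,
         85,  123,  110,  144,   23,   30,   25,   28,   26,    0,    0,
          0,    0,    0]), array([0.   , 0.005, 0.01 , 0.015, 0.02 , 0.025, 0.03 , 0.035, 0.04 ,
       0.045, 0.05 , 0.055, 0.06 , 0.065, 0.07 , 0.075, 0.08 , 0.085,
       0.09 , 0.095, 0.1  , 0.105, 0.11 , 0.115, 0.12 , 0.125]))
mixer 0.01-0.2 2816 [505.5 261.2] [146.2 158.6] 75.2 zmed 0.0438
mixer 0.04-0.048 1468 [510.2 261.9] [142.9 149.7] 75.0 zmed 0.0436
mixer 0.065-0.08 277 [506.7 251.9] [116.9 144. ] 75.1 zmed 0.071
mixer 0.085-0.2 79 [519.8 297.6] [20.5 29.8] 73.1 zmed 0.0932
```

View pics/c.png

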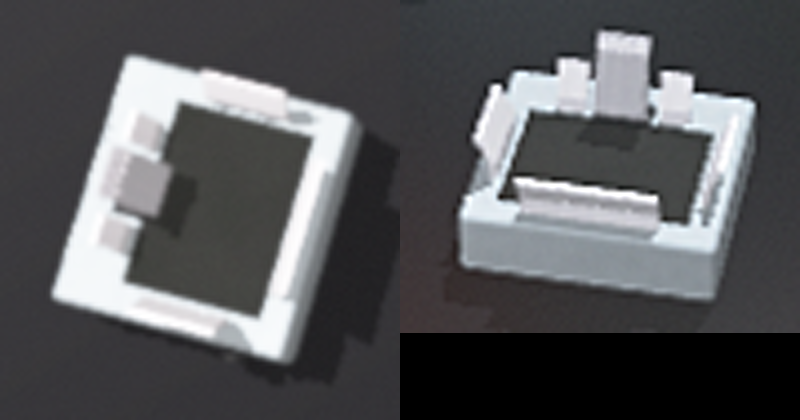

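The crop shows the dark nest floor offset away from the latch, with latch tab at left in the top view (crop ~(140,180)) and walls on the other sides. The rack sizes match the spec in both views, which disagree by about 5 mm in y. Gripping the rack will resolve that bias.

```bash
cat >> h.py <<'E'
from scipy.spatial.transform import Rotation as Ro
def plan(p,yaw_y):
    "deltas in tool axes to world TCP p with tool pointing down and y axis line at yaw_y deg"
    s=telemetry.observe();R=np.array(s["tool_rot"]);best=None
    for k in(0,180):
        a=np.radians(yaw_y+k);y=np.array([np.cos(a),np.sin(a),0]);z=np.array([0,0,-1.])
        T=np.stack([np.cross(y,z),y,z],1);rv=Ro.from_matrix(R.T@T).as_rotvec()
        if best is None or np.linalg.norm(rv)<np.linalg.norm(best): best=rv
    print("t",s["time_s"],"pos",np.round(s["position"],4),"grip",s["grip_width"],"F",np.round(s["ft_force"],1),"q6",s["q"][5])
    print("shift tool",np.round(R.T@(np.array(p)-s["position"]),4),"rot",np.round(best,4)); print(np.round(R,3))
E
python3 - <<'E'
from h import *
plan([.482,.0183,.18],69.4)
for n,q in(("top",(140,170,210,245)),("side",(250,125,315,170))):
    d=dict(np.load(f"pics/{n}0.npz"));W=cloud(d)
    m=np.zeros(W.shape[:2],bool);m[q[1]:q[3],q[0]:q[2]]=1
    m&=(d["image"].max(2)<75)&(W[...,2]>.035)&(W[...,2]<.052)
    r=cv2.minAreaRect((W[m][:,:2]*1000).astype(np.float32));print(n,m.sum(),r)
E
```

```text
t 0.1 pos [0.1754 0.5211 0.2558] grip 0.08541661187585306 F [-0.1 -0.7  0.3] q6 -12.336503636942663
shift tool [-0.451  -0.3786  0.0761] rot [-0.0013 -0.0003  0.0348]
[[-0.948  0.319 -0.001]
 [ 0.319  0.948 -0.001]
 [ 0.    -0.001 -1.   ]]
top 1433 ((505.66534423828125, 256.65771484375), (79.65042877197266, 104.98096466064453), 75.31584930419922)
side 656 ((508.087646484375, 259.87469482421875), (95.70654296875, 109.4502182006836), 75.28712463378906)
```

>>> send_rows(deltas=[[[-0.0376,-0.0316,0,0,0,0.0029,1],[-0.0376,-0.0316,0,0,0,0.0029,1],[-0.0376,-0.0316,0,0,0,0.0029,1],[-0.0376,-0.0316,0,0,0,0.0029,1],[-0.0376,-0.0316,0,0,0,0.0029,1],[-0.0376,-0.0316,0,0,0,0.0029,1],[-0.0376,-0.0316,0,0,0,0.0029,1],[-0.0376,-0.0316,0,0,0,0.0029,1],[-0.0376,-0.0316,0,0,0,0.0029,1],[-0.0376,-0.0316,0,0,0,0.0029,1],[-0.0376,-0.0316,0.02,0,0,0.0029,1],[-0.0376,-0.0316,0.03,0,0,0.0029,1]]], squeeze=40)

```text
time_s: 1.6
position: [0.4749, 0.0115, 0.2061]
tool_rot: [[-0.936, 0.352, 0.002], [0.352, 0.936, -0.0], [-0.002, 0.0, -1.0]]
ft_force: [1.6, 1.2, 0.7]
grip_width: 0.0856
gripper_force: 0.0
```

>>> send_rows(deltas=[[[0,0,0,0,0,0,1],[0,0,0,0,0,0,1]]])

```text
time_s: 1.85
position: [0.4738, 0.0134, 0.2064]
tool_rot: [[-0.936, 0.352, -0.0], [0.352, 0.936, 0.0], [0.001, 0.0, -1.0]]
ft_force: [0.1, -0.8, 0.6]
grip_width: 0.0857
gripper_force: 0.0
```

```bash
python3 - <<'E'
from h import *
plan([.482,.0183,.093],69.4)
E
```

```text
t 1.85 pos [0.4738 0.0134 0.2064] grip 0.08574987366801902 F [ 0.1 -0.8  0.6] q6 -82.13184986925332
shift tool [-0.006   0.0075  0.1134] rot [ 0.0002 -0.0006 -0.0002]
[[-0.936  0.352 -0.   ]
 [ 0.352  0.936  0.   ]
 [ 0.001  0.    -1.   ]]
```

>>> send_rows(deltas=[[[-0.006,0.0075,0.02,0,0,0,1],[0,0,0.03,0,0,0,1],[0,0,0.03,0,0,0,1],[0,0,0.023,0,0,0,1],[0,0,0.0104,0,0,0,1],[0,0,0,0,0,0,1]]])

```text
time_s: 2.6
position: [0.4823, 0.0186, 0.0933]
tool_rot: [[-0.936, 0.351, 0.0], [0.351, 0.936, -0.0], [-0.0, 0.0, -1.0]]
ft_force: [-0.2, -0.3, -0.8]
grip_width: 0.0855
gripper_force: 0.0
```

```bash
python3 - <<'E'
from h import *
plan([.482,.0183,.093],69.4)
d=cam("side");cv2.imwrite("pics/s1.png",cv2.resize(d["image"][150:260,210:360],(600,440))[...,::-1])
E
```

```text
t 2.6 pos [0.4823 0.0186 0.0933] grip 0.08547276853274462 F [-0.2 -0.3 -0.8] q6 -81.34414894873511
shift tool [ 0.0001 -0.0003  0.0003] rot [0.0001 0.0002 0.001 ]
[[-0.936  0.351  0.   ]
 [ 0.351  0.936 -0.   ]
 [-0.     0.    -1.   ]]
```

View pics/s1.png

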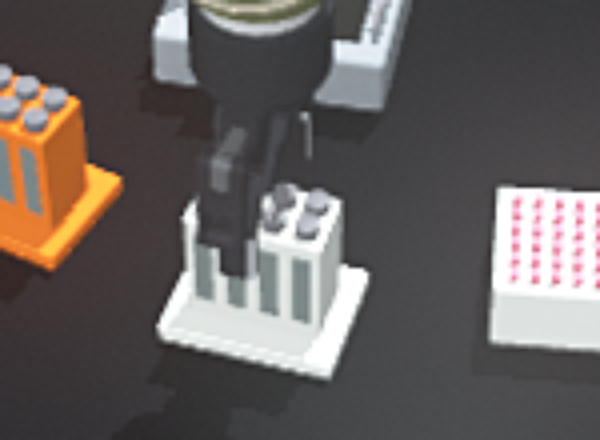

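The open fingers straddle the white rack's block (crop about (235,230)). I'll close on it and lift.

>>> send_rows(deltas=[[[0,0,0,0,0,0,-1],[0,0,0,0,0,0,-1],[0,0,0,0,0,0,-1],[0,0,0,0,0,0,-1],[0,0,0,0,0,0,-1],[0,0,0,0,0,0,-1],[0,0,0,0,0,0,-1],[0,0,0,0,0,0,-1]]])

```text
time_s: 3.65
position: [0.4826, 0.0181, 0.0936]
tool_rot: [[-0.936, 0.352, 0.001], [0.352, 0.936, 0.0], [-0.001, 0.001, -1.0]]
ft_force: [-0.1, 2.8, 4.6]
grip_width: 0.0411
gripper_force: 41.1
```

>>> send_rows(deltas=[[[0,0,-0.015,0,0,0,-1],[0,0,-0.03,0,0,0,-1],[0,0,-0.03,0,0,0,-1],[0,0,-0.03,0,0,0,-1],[0,0,-0.025,0,0,0,-1],[0,0,0,0,0,0,-1],[0,0,0,0,0,0,-1]]])

```text
time_s: 4.53
position: [0.4817, 0.0181, 0.2216]
tool_rot: [[-0.936, 0.352, -0.002], [0.352, 0.936, 0.0], [0.002, -0.0, -1.0]]
ft_force: [0.4, 0.2, -4.2]
grip_width: 0.0411
gripper_force: 42.1
```

```bash
cat >> h.py <<'E'
def foot(zoff,c,rad=.075):
    "held rack's foot top, expected underside height zoff"
    for n in("top","side"):
        d=cam(n);W=cloud(d);P=W[np.isfinite(W[...,2])]
        P=P[np.hypot(P[:,0]-c[0],P[:,1]-c[1])<rad]
        for lo,hi in((.004,.02),(.0,.018)):
            q=P[(P[:,2]>zoff+lo)&(P[:,2]<zoff+hi)]
            r=cv2.minAreaRect((q[:,:2]*1000).astype(np.float32));print(n,lo,len(q),np.round(r[0],1),np.round(r[1],1),round(r[2],1),np.round(np.median(q[:,2]),4))
        cv2.imwrite(f"pics/{n}_held.png",d["image"][...,::-1])
E
python3 - <<'E'
from h import *
plan([.5067,.2543,.2233],75.2)
foot(.13,(.482,.0183))
E
```

```text
t 4.525 pos [0.4817 0.0181 0.2216] grip 0.04113523040411874 F [ 0.4  0.2 -4.2] q6 -81.35180500144558
shift tool [ 0.0597  0.2299 -0.0016] rot [-0.0002 -0.0023 -0.1014]
[[-0.936  0.352 -0.002]
 [ 0.352  0.936  0.   ]
 [ 0.002 -0.    -1.   ]]
top 0.004 303 [482.3  22.6] [82.5 87.3] 76.8 0.1401
top 0.0 304 [482.3  22.6] [82.5 87.3] 76.8 0.1401
side 0.004 657 [481.4  16.2] [ 81.7 104.3] 70.1 0.139
side 0.0 714 [481.4  16.3] [ 82.5 104.2] 69.3 0.1386
```

View pics/side_held.png

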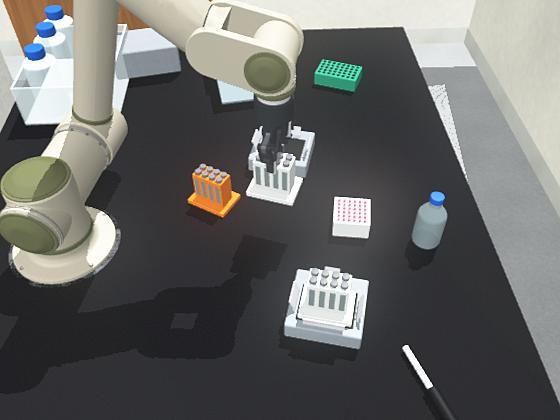

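The rack is held upright at about (275,180), 128 mm up. With the grip as reference, both cameras put the nest at (0.5067, 0.254).

>>> send_rows(deltas=[[[0.005,0.0192,0,0,0,0,-1],[0.01,0.0383,0,0,0,0,-1],[0.01,0.0383,0,0,0,0,-1],[0.01,0.0383,0,0,0,0,-1],[0.01,0.0383,0,0,0,0,-1],[0.01,0.0383,0,0,0,0,-1],[0.005,0.0192,0,0,0,-0.05,-1],[0,0,0,0,0,-0.0514,-1],[0,0,0,0,0,0,-1],[0,0,0,0,0,0,-1],[0,0,0,0,0,0,-1]]])

```text
time_s: 6.0
position: [0.5071, 0.2539, 0.2229]
tool_rot: [[-0.967, 0.256, -0.0], [0.256, 0.967, -0.0], [0.0, -0.0, -1.0]]
ft_force: [0.0, -0.6, -3.8]
grip_width: 0.0412
gripper_force: 42.2
```

```bash
python3 - <<'E'
from h import *
plan([.5067,.254,.1386],75.2)
foot(.13,(.5067,.254))
E
```

```text
t 6.0 pos [0.5071 0.2539 0.2229] grip 0.041197763651635196 F [ 0.  -0.6 -3.8] q6 -60.516241681711946
shift tool [0.0004 0.     0.0843] rot [-0.0001 -0.0001 -0.0008]
[[-0.967  0.256 -0.   ]
 [ 0.256  0.967 -0.   ]
 [ 0.    -0.    -1.   ]]
top 0.004 378 [506.7 222.7] [114.3  48.1] 10.7 0.1404
top 0.0 393 [506.7 222.7] [114.3  48.1] 10.7 0.1403
side 0.004 510 [506.5 250. ] [ 80.7 105.6] 76.4 0.14
side 0.0 546 [506.5 250. ] [ 80.7 105.6] 76.4 0.1396
```

View pics/side_held.png

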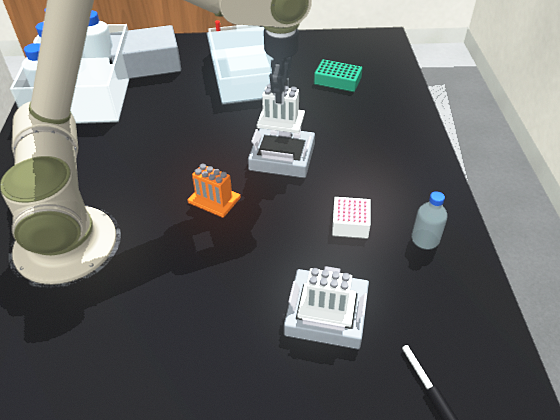

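The rack hangs right above the empty nest (side view ~(281,115)). Next I'll lower it in steps.

>>> send_rows(deltas=[[[0,0.0008,0.01,0,0,0,-1],[0,0,0.015,0,0,0,-1],[0,0,0.01,0,0,0,-1],[0,0,0.006,0,0,0,-1],[0,0,0.006,0,0,0,-1],[0,0,0.006,0,0,0,-1],[0,0,0.006,0,0,0,-1]]], squeeze=60)

```text
time_s: 6.98
position: [0.5075, 0.2544, 0.1643]
tool_rot: [[-0.967, 0.255, 0.001], [0.255, 0.967, -0.001], [-0.001, -0.001, -1.0]]
ft_force: [-1.2, -5.5, 3.7]
grip_width: 0.0405
gripper_force: 69.0
```

>>> send_rows(deltas=[[[0,0,0.004,0,0,0,-1],[0,0,0.004,0,0,0,-1],[0,0,0.003,0,0,0,-1],[0,0,0,0,0,0,-1]]])

```text
time_s: 7.48
position: [0.5071, 0.2536, 0.1528]
tool_rot: [[-0.967, 0.255, -0.001], [0.255, 0.967, -0.003], [-0.0, -0.003, -1.0]]
ft_force: [-1.4, -9.1, -0.9]
grip_width: 0.0402
gripper_force: 68.5
```

>>> send_rows(deltas=[[[0,0,0.004,0,0,0,-1],[0,0,0.004,0,0,0,-1],[0,0,0.004,0,0,0,-1],[0,0,0.002,0,0,0,-1],[0,0,0,0,0,0,-1],[0,0,0,0,0,0,-1]]])

```text
time_s: 8.22
position: [0.5073, 0.2553, 0.139]
tool_rot: [[-0.967, 0.255, 0.0], [0.255, 0.967, 0.001], [-0.0, 0.001, -1.0]]
ft_force: [-0.0, 0.2, -4.1]
grip_width: 0.0407
gripper_force: 68.2
```

```bash
cat > m.py <<'E'
from h import *
plan([.5067,.254,.1386],75.2)
for n in("top","side"):
    d=cam(n);W=cloud(d);P=W[np.isfinite(W[...,2])]
    c=np.array([.5065,.254]);y=np.array([np.cos(np.radians(75.2)),np.sin(np.radians(75.2))]);x=np.array([y[1],-y[0]])
    u=(P[:,:2]-c)@x;v=(P[:,:2]-c)@y
    L=P[(abs(u)<.014)&(v>.035)&(v<.075)&(P[:,2]>.088)&(P[:,2]<.106)]
    if len(L): print(n,"latch top v",np.round(np.percentile((L[:,:2]-c)@y,[5,50,95]),4),len(L))
    F=(abs(u)<.053)&(v>-.037)&(v<-.024)
    print(n,"foot z -y side",np.round(np.median(P[F&(P[:,2]<.075)][:,2]),4),"ends",[np.round(np.median(P[(s*u>.042)&(s*u<.05)&(abs(v)<.02)][:,2]),4) for s in(1,-1)],"+y",[np.round(np.median(P[(s*u>.025)&(s*u<.05)&(v>.026)&(v<.036)][:,2]),4) for s in(1,-1)])
    cv2.imwrite(f"pics/{n}_p.png",d["image"][...,::-1])
    T=P[(abs(u)<.06)&(abs(v)<.05)&(P[:,2]>.128)&(P[:,2]<.1345)]
    if len(T)>10: print("blocktop",cv2.minAreaRect((T[:,:2]*1000).astype(np.float32)),len(T))
E
python3 m.py
```

```text
t 8.225 pos [0.5073 0.2553 0.139 ] grip 0.04065798634231871 F [-0.   0.2 -4.1] q6 -60.4576917264175
shift tool [ 0.0003 -0.0015  0.0004] rot [0.0007 0.0003 0.0002]
[[-0.967  0.255  0.   ]
 [ 0.255  0.967  0.001]
 [-0.     0.001 -1.   ]]
top foot z -y side 0.0554 ends [np.float64(0.3886), np.float64(0.3887)] +y [np.float64(0.3921), np.float64(0.4193)]
blocktop ((530.223876953125, 230.9970245361328), (22.987396240234375, 8.716249465942383), 9.219656944274902) 26
side foot z -y side 0.0555 ends [np.float64(0.0564), np.float64(0.057)] +y [np.float64(0.0563), np.float64(0.4123)]
blocktop ((507.2272033691406, 247.76414489746094), (85.5487060546875, 55.78371047973633), 2.038639545440674) 139
```

The lateral latch force has vanished, so the latch has snapped back. I'll press lightly until the floor pushes back.

>>> send_rows(deltas=[[[0,0,0.001,0,0,0,-1],[0,0,0.001,0,0,0,-1],[0,0,0,0,0,0,-1]]])

```text
time_s: 8.7
position: [0.5074, 0.2554, 0.1387]
tool_rot: [[-0.967, 0.255, 0.002], [0.255, 0.967, 0.001], [-0.002, 0.001, -1.0]]
ft_force: [-3.5, 0.6, 10.7]
grip_width: 0.0406
gripper_force: 70.0
```

On the floor: 15 N of reaction and no descent. Now I'll release and retreat.

>>> send_rows(deltas=[[[0,0,-0.001,0,0,0,-0.5],[0,0,0,0,0,0,0.3],[0,0,0,0,0,0,1],[0,0,0,0,0,0,1],[0,0,0,0,0,0,1],[0,0,0,0,0,0,1],[0,0,0,0,0,0,1]]])

```text
time_s: 9.57
position: [0.5072, 0.255, 0.1379]
tool_rot: [[-0.967, 0.255, -0.0], [0.255, 0.967, -0.0], [0.0, -0.0, -1.0]]
ft_force: [-0.0, -0.5, 1.2]
grip_width: 0.0854
gripper_force: 0.0
```

>>> send_rows(deltas=[[[0,0,-0.01,0,0,0,1],[0,0,-0.03,0,0,0,1],[0,0,-0.04,0,0,0,1],[0,0,-0.04,0,0,0,1],[-0.03,-0.03,-0.01,0,0,0,1],[-0.04,-0.04,0,0,0,0,1],[-0.04,-0.04,0,0,0,0,1],[0,-0.04,0,0,0,0,1],[0,-0.04,0,0,0,0,1],[0,0,0,0,0,0,1]]])

```text
time_s: 10.82
position: [0.5647, 0.0412, 0.2688]
tool_rot: [[-0.966, 0.259, 0.001], [0.259, 0.966, -0.0], [-0.001, -0.0, -1.0]]
ft_force: [0.7, -0.4, -0.5]
grip_width: 0.0854
gripper_force: 0.0
```

```bash
python3 m.py; python3 -c "
import cv2,numpy as np
a=cv2.imread('pics/top_p.png')[160:265,125:225];b=cv2.imread('pics/side_p.png')[90:190,230:330]
cv2.imwrite('pics/f.png',np.hstack([cv2.resize(a,(400,420)),cv2.resize(b,(400,420))]))"
```

```text
t 10.825 pos [0.5647 0.0412 0.2688] grip 0.08544801577684193 F [ 0.7 -0.4 -0.5] q6 -82.8152627174065
shift tool [0.1112 0.1906 0.1301] rot [-0.0002  0.0007 -0.0032]
[[-0.966  0.259  0.001]
 [ 0.259  0.966 -0.   ]
 [-0.001 -0.    -1.   ]]
top latch top v [0.0448 0.0505 0.0565] 88
top foot z -y side 0.0558 ends [np.float64(0.0559), np.float64(0.0562)] +y [np.float64(0.0562), np.float64(0.0565)]
blocktop ((506.1997375488281, 256.5953674316406), (41.992027282714844, 80.02161407470703), 75.37606048583984) 322
side foot z -y side 0.0553 ends [np.float64(0.0553), np.float64(0.0554)] +y [np.float64(0.056), np.float64(nan)]
blocktop ((507.3302917480469, 251.48220825195312), (44.42198944091797, 79.363525390625), 74.42472076416016) 174
  return _methods._mean(a, axis=axis, dtype=dtype,
  ret = ret.dtype.type(ret / rcount)
```

View pics/f.png

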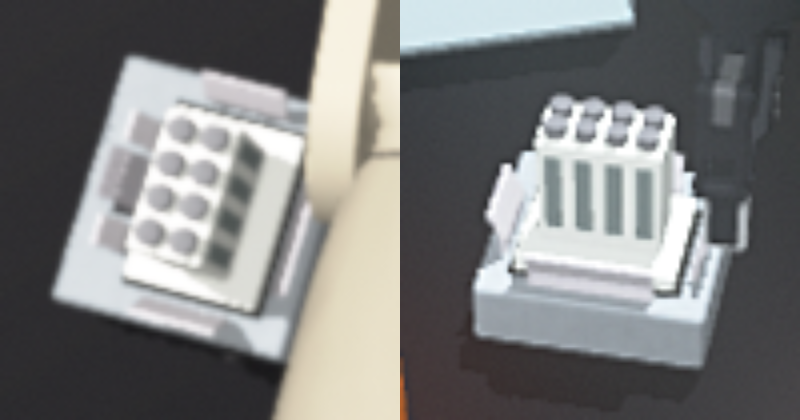

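The rack sits flat: foot top is about 56 mm at all sides, its centre matches the nest in both views, and the latch top is back to its initial position within 1 mm. The arm is clear of everything.

```bash
python3 -c "
from rig import env;print(env.close_job())"
```

```text
the job is handed in; nothing more can be done
None
```

I pressed the rack past the latch into the empty mixer, where it measures flat on the nest floor with the latch shut; the other rack was never approached, and the job is handed in (no verdict was returned).

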